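# Spin, brake and lock a washing-machine drum pulley

### The job

The washing machine's drum runs on new bearings: give its belt pulley a good spin so that it keeps turning on its own for a couple of seconds, then slow it with a light touch, never jamming or knocking it, and leave it at rest with its locking hole over the slot between the two tall ribs of the tub. Then take the locking pin from the tool block and put it through the hole into the slot, fully home, and let go; leave the other things on the worktop alone.

Things in the scene. Friction and masses are not known exactly. Their poses are not given: they have to be found in the camera images.
- tub: Fixed grey plastic rear tub half of a washing machine, 460 mm wide, lying face down; its back, 105 mm above this origin, has low ribs (to 119 mm), a central bearing housing (50 mm radius, to 147 mm) and two tall ribs forming the slot. Origin: on the pulley's axis, 0 to 12 mm above the worktop; x along the slot, z up.
- axle (a point): Centre of the belt pulley on its upright axis, level with its flat top face, 174 to 186 mm above the worktop. Cast aluminium wheel, 240 mm in diameter; rim 108 to 120 mm from the axis, 24 mm tall, its top flat and unbroken; hub 34 mm in radius with a bolt head 11 mm tall. This frame turns with the pulley.
- hole (a point): Mouth of the locking hole on the pulley's top face, 85 mm from the axis: 15 mm in diameter, chamfered, through one of three equal spokes (120 degrees apart, 34 mm wide, 9 mm thick, with 10 mm edge ribs below, tops flush with the rim; windows between them reach from 34 to 108 mm from the axis). Turns with the pulley: x outward, z up.
- slot (a point): Middle of the fixed locking slot, 85 mm from the axis, level with the tops of its ribs (29 mm below the pulley's top face). The slot is a channel 15 mm wide and 40 mm deep between two tall 5 mm ribs, from 56 to 198 mm from the axis, seen beyond the rim. x outward along it, y across, z up.
- pulley (a joint): Angle of the pulley, rad, without limit, growing anticlockwise seen from above; at 0 (and every full turn) the hole is over the slot. With the drum it carries it weighs about 5 kg, inertia about 0.075 kg m2, 25 % either way; slight bearing drag (0.006 N m) stops it only after many seconds and keeps it where it is left. Its metal is smooth and oily, friction with a finger about 0.2.
- pin_grip (a point): Centre of the locking pin's black handle, an upright cylinder 22 mm in diameter and 40 mm tall, with a steel shank 12 mm in diameter and 52 mm long below it. Pin 80 g, standing loose in a hole of the tool block, handle resting on the block's top 60 mm above the worktop; z up. Fully home, the handle rests on the pulley's face.
- pin_tip (a point): Tip of the locking pin: its nose is 6 mm wide and widens to the 12 mm shank within 7 mm. 72 mm below the centre of the handle; 23 mm below the tops of the slot's ribs when the pin is fully home.
- block: Wooden tool block, fixed, 60 x 120 x 60 mm, origin under its centre; its long side lies along its y, with three holes 40 mm apart in a row, the pin in the end one at +y.
- bearing: Old bearing, a loose steel ring 62 mm in diameter and 16 mm tall; leave it alone.
- spanner: Spanner 180 mm long lying flat, loose; leave it alone.
- jar: Glass jar with a metal cap, 68 mm in diameter, 85 mm tall, loose; leave it alone.
- mug: White mug, 80 mm in diameter, 90 mm tall, loose; leave it alone.
There are look-alikes about, which are no part of the job. Of the things that look like the part that bears pin_grip, the smallest one is meant.

How it is judged:
By the outcome, as a careful person would: the job done as asked, in the order asked, and still so for the second after the job is handed in, with the robot touching nothing.
It also fails if it takes over 72 s, if anything falls off the work surface, if the arm or the gripper's body presses on something with over 40 N, if the wrist force passes 120 N, or if a joint passes its speed limit or range.

### The arm

A 7-joint arm with a two-finger parallel gripper is mounted at the origin on the work surface. World frame = base frame: x ahead of the robot, y to its left, z up, the work surface at z = 0. Lengths are in mm, angles in rad, forces in N, time in s.
With the tool pointing down it reaches from about 400 to 850 mm from the base axis. Payload 10.4 kg.
Tool frame: the origin (TCP) lies at the very end of the fingers, on their centre line; the grasp point (between the pads) lies 19 mm behind it; z points along the fingers, y is the line along which they close (so a half turn about z gives the same grasp; the last joint's range is limited). The gripper opens to 85 mm and grips with 20 to 120 N. Pads are 22 mm wide; open, the fingers measure 114 mm over their backs; the gripper's body (76 mm by 85 mm) begins 54 mm behind the grasp point. The pads swing forward as they close: fully open they stand 13 mm farther back than shut.
Start: joints at [1.146, 0.332, -0.065, 1.46, 0.022, 1.35, -0.088], TCP at [244.445, -575.237, 231.338] pointing down, gripper open.
Joint ranges: [-2.6, 2.6], [-0.5, 2.12], [-1.47, 1.34], [0.16, 2.42], [-1.27, 4.41], [0.06, 2.06], [-2.6, 2.6]. Speed limits (rad/s): [2.22, 2.22, 2.79, 2.79, 3.14, 3.14, 3.14].

### API

Orientations are given as a unit quaternion [w, x, y, z].
In Python, from bench import sensors, vision, bot gives the robot as it stands.
- The arm moves only by the tool move_arm, never from a script. Its argument "commands" is a list of rows, each a list of 4 numbers: the shift along the tool's x, y, z in cm, then the turn about the tool's z in rad. A call has 1 to 5 rows; each row is the pose to reach, as a shift and turn from the pose commanded when the call began, along the tool's axes at that moment; what a row does not reach only later rows make up. A row lasts 1/12 s, in which the tool goes at most 41.7 mm and 7.16 degrees, less where a joint would pass 70% of its speed; a pose out of reach is approached as far as the arm can. A call with a gripper value outside its range is refused whole. "jaw" is the closure, from 0 (fully open) to 1 (shut), set as the call begins (left out, the last holds). The fingers move at their own pace and stop on an object; "force" is the grip in N (left out, the last holds). Time passes only in rows, so rows that repeat a pose let the fingers close. It gives the time, the measured TCP pose, the force, the opening and the grip force at its end, in the units of the state.
- sensors.observe(): the state, without advancing time (a new reading comes with each control period).
- vision.get_image(name): name is "side" or "top"; returns the picture (480x640x3 uint8, red, green, blue); there is no depth.
- vision.camera_info(name): a dict with "fx", "fy", "cx", "cy" (pixels), "view" (4x4, takes a point from world to camera coordinates). Camera axes: x right, y up, looking along -z (the intrinsics and any distortion apply to the point x, -y, -z); pixel columns grow to the right and rows downward; lengths in mm; the calibration is good to about 2 mm. A picture is of the moment at which its call begins. camera_info takes no time and is no camera call.
- bot.finish_job(): hands the job in; it is judged then, once.
Trained networks look in the newest picture that a camera, given by its name, has taken for a name from the list of things; names that differ only in an ending like _2 or _b are one class to them, and where a whole thing is asked for, a point or a joint stands for the part that bears it (a point fixed in the world has none). Each returns a list of dicts, best first, with "confidence" (0 to 1); they miss things now and then, are a little off and sometimes report something else, mostly with a low value. They report only what shows in the picture. A call takes as long as a camera call. They do not tell look-alikes from the thing itself.
- vision.look_for(camera, query): "point" ([x, y, z] in mm, in world coordinates, good to about 4 mm: the middle of the surface that is visible of it).
- vision.place_of(camera, query): "point" ([x, y, z] in mm, in world coordinates, good to about 4 mm: a listed point, or the origin of a listed thing).
The state is a dict: "time_s": time; "joints": joint angles; "joint_velocities": joint speeds; "joint_efforts": joint torques, N m; "eef_pos": TCP position; "tool_rot": TCP orientation; "force": force on the tool from outside, world axes, zero at the start; "ft_torque": the same for the moment, N m; "finger_gap": finger opening in mm; "finger_force": force on a finger pad.
Only numpy, scipy, OpenCV 4.12 (cv2) and the standard library are available. Lean on these libraries where they do the work, as an engineer would, in place of code of your own. Each camera call takes 0.05 s, during which the arm holds its last target. There are 200 camera calls.

## Working session

There is one attempt and no reset: what is moved stays moved. The work goes in short steps, Python scripts to look and compute and a tool call to move; the robot and the scene stay as the last step left them, time stands still between calls to the robot, and variables do not carry over. Pictures are saved under pics/ and viewed, at most 12 in all, crops included, and the job is handed in when it is done.

Besides the shell and the picture viewer there is one more tool, called after "Emit:" as name([rows], argument=value, ...), one row to a line, values as JSON. move_arm: Moves the arm, as the interface text tells. Its arguments: {"type":"object","properties":{"commands":{"type":"array","items":{"type":"array","items":{"type":"number"}}},"jaw":{"type":"number"},"force":{"type":"number"}},"required":["commands"]}

```bash
ls; mkdir -p pics; python3 - <<'E'
from bench import sensors, vision, bot
import cv2, numpy as np
s=sensors.observe(); print(s['time_s'],s['eef_pos'],s['tool_rot'],s['finger_gap'])
for c in ['side','top']:
    im=vision.get_image(c); cv2.imwrite(f'pics/{c}0.png',im[:,:,::-1])
    i=vision.camera_info(c); print(c,{k:np.round(v,3).tolist() if k=='view' else v for k,v in i.items()})
    for q in ['axle','hole','slot','pin_grip','block','tub','pin_tip']:
        for r in vision.place_of(c,q)[:4]: print(c,q,np.round(r['point'],1),round(r['confidence'],2))
E
```

```text
pics
0.0 [ 244.27540492 -574.88476756  230.54637696] [-6.62381405e-04  9.79886824e-01  1.99552857e-01 -1.72583372e-04] 85.10698361503272
side {'fx': 439.8071688736759, 'fy': 439.8071688736759, 'cx': 313.65569979528004, 'cy': 244.18577152837403, 'view': [[-0.94, -0.34, 0.01, 492.845], [0.198, -0.523, 0.829, -239.607], [-0.277, 0.781, 0.56, -906.039], [0.0, 0.0, 0.0, 1.0]]}
side axle [ 544.9 -133.4  184.9] 0.93
side axle [720.6 316.6  -1.5] 0.69
side hole [551.4 -47.5 183.4] 0.73
side slot [ 465.9 -114.   152.5] 0.79
side slot [459.9 354.7  81.2] 0.25
side pin_grip [557.  335.2  99.4] 0.92
side pin_grip [468.  434.9 100.8] 0.91
side pin_grip [456.4 353.5  81.2] 0.66
side block [444.7 316.2   0.5] 0.92
side block [553.  -46.3 184.3] 0.48
side block [455.8 355.2  82.4] 0.37
side tub [ 546.6 -133.     7.8] 0.97
side pin_tip [554.1 331.9   5.3] 0.79
side pin_tip [551.7 -45.4 182.1] 0.66
top {'fx': 490.5452373623784, 'fy': 490.5452373623784, 'cx': 320.01692937913884, 'cy': 241.93701873396813, 'view': [[0.024, -1.0, 0.001, -33.275], [0.99, 0.024, 0.142, -554.71], [-0.142, -0.002, 0.99, -1442.447], [0.0, 0.0, 0.0, 1.0]]}
top axle [ 551.1 -134.7  183.9] 0.8
top hole [548.9 -51.  186. ] 0.71
top hole [445.7 320.1  -1.3] 0.16
top slot [ 465.8 -117.5  153.6] 0.75
top slot [644.1 427.1   0.8] 0.41
top pin_grip [550.4 331.2 100. ] 0.55
top pin_grip [462.1 358.7  83.7] 0.42
top pin_grip [550.1 -50.9 187.5] 0.27
top block [449.4 317.8   0.5] 0.7
top tub [ 547.3 -138.4    8.1] 0.71
top pin_tip [462.  435.7   2.7] 0.5
top pin_tip [556.6 329.6  -1.3] 0.42
```

View pics/side0.png

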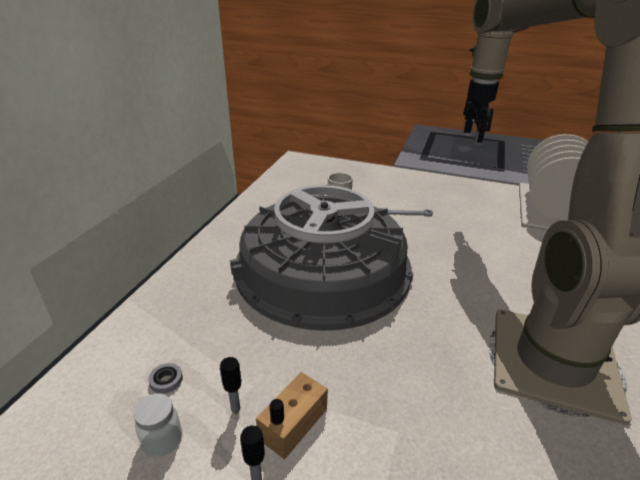

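View pics/top0.png

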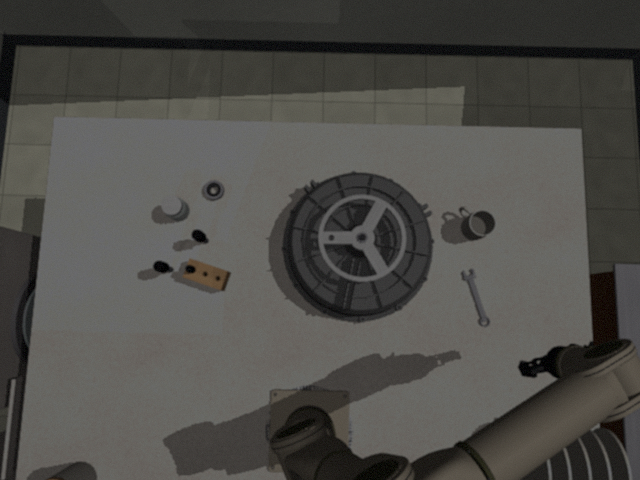

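The top view shows the pulley with its hub at px (361,238) and the hole spoke pointing left, hole at (331,238). The slot is at the bottom, around (345,290). The side view shows the small pin standing in the block at px (277,411). The two taller look-alikes at (231,375) and (253,447) stand on the worktop.

I'm setting out with the tool turned square to the world axes and the fingers shut.

Emit:
move_arm([
  [3.6,-1.85,0,0.1],
  [7.2,-3.7,0,0.2],
  [10.8,-5.55,0,0.3],
  [14.4,-7.4,0,0.403],
  [18,-9.25,0,0.403],
], jaw=1, force=20)

```text
time_s: 1.22
eef_pos: [374.8, -418.1, 231.6]
tool_rot: [0.0, 1.0, -0.004, 0.0]
force: [0.7, 0.1, -0.4]
finger_gap: 25.3
finger_force: 0.0
```

Emit:
move_arm([
  [2.6,-3.2,0,0],
  [5.2,-6.4,0,0],
  [7.8,-9.6,0,0],
  [10.4,-12.8,0,0],
  [13,-15.8,0,0],
])

```text
time_s: 1.63
eef_pos: [505.2, -259.8, 231.7]
tool_rot: [0.0, 1.0, -0.0, 0.0]
force: [0.1, -0.5, -0.0]
finger_gap: 0.2
finger_force: 0.0
```

Emit:
move_arm([
  [2,-2.5,0,0],
  [4,-5,0.8,0],
  [4,-5,1.6,0],
])

```text
time_s: 1.88
eef_pos: [548.1, -204.6, 215.5]
tool_rot: [-0.001, 1.0, 0.004, 0.001]
force: [0.6, 1.8, 0.2]
finger_gap: -0.0
finger_force: 0.0
```

```bash
cat > h.py <<'E'
from bench import sensors, vision, bot
import cv2, numpy as np
def proj(c,P):
    i=vision.camera_info(c); p=np.array(i['view'])@np.append(P,1)
    return np.array([i['cx']+i['fx']*p[0]/-p[2], i['cy']-i['fy']*p[1]/-p[2]])
def onplane(c,px,z):
    i=vision.camera_info(c); V=np.array(i['view']); R=V[:3,:3]; o=-R.T@V[:3,3]
    d=R.T@np.array([(px[0]-i['cx'])/i['fx'],-(px[1]-i['cy'])/i['fy'],-1]); return o+d*(z-o[2])/d[2]
def est(cams,qs):
    for c in cams:
        vision.get_image(c)
        for q in qs:
            for r in vision.place_of(c,q)[:2]: print(c,q,np.round(r['point'],1),round(r['confidence'],2))
E
python3 - <<'E'
from h import *
im=vision.get_image('side')
x0,y0=220,140
cv2.imwrite('pics/s1.png',cv2.resize(im[y0:y0+170,x0:x0+220,::-1],None,fx=3.5,fy=3.5,interpolation=cv2.INTER_CUBIC))
s=sensors.observe(); print(s['time_s'],s['eef_pos'],s['finger_gap'])
# overlay check of model
A=np.array([547,-134.5,183.]); print(proj('side',A),proj('top',A))
for q in ['axle','hole','slot']: 
    for r in vision.place_of('side',q)[:2]: print(q,np.round(r['point'],1),round(r['confidence'],2))
E
```

```text
1.9333 [ 545.50970591 -207.74889371  213.29031556] -0.2176063497926838
[324.46702779 206.4896317 ] [361.90174907 238.47600015]
axle [ 546.8 -134.3  184.7] 0.83
hole [549.7 -46.9 184.5] 0.62
slot [ 464.8 -113.5  152.8] 0.56
```

View picture.

View pics/s1.png

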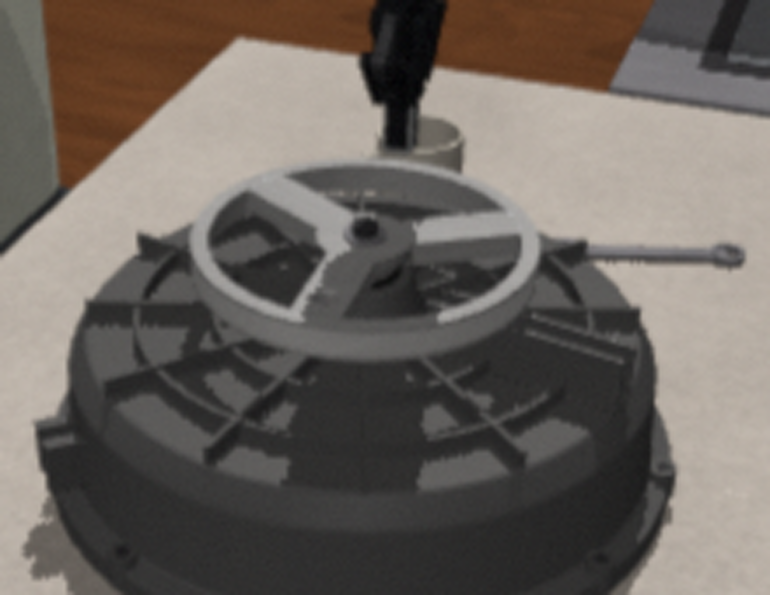

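The crop shows the shut fingers above the far window at crop px (400,140). The hole spoke points toward the camera at (300,315), and the slot ribs are at (580,340), to the right beyond the rim.

Next I lower the fingertip into that window.

Emit:
move_arm([
  [1.2,0,1,0],
  [1.2,0,3,0],
  [1.2,0,4.5,0],
  [1.2,0,4.5,0],
  [1.2,0,4.5,0],
])

```text
time_s: 2.5
eef_pos: [555.4, -213.2, 170.6]
tool_rot: [0.0, 1.0, -0.002, -0.0]
force: [0.8, -0.0, 0.3]
finger_gap: -0.0
finger_force: 0.0
```

```bash
python3 - <<'E'
from h import *
s=sensors.observe(); p=s['eef_pos']; print(s['time_s'],p,s['force'])
A=np.array([547,-134.5]); 
a0=np.degrees(np.arctan2(p[1]-A[1],p[0]-A[0]))%360; print('start',a0,np.hypot(*(p[:2]-A)))
steps=[4,4,4,4,3, 2,1.5,1.5,2,3, 4.5,6.5,8.5,10.5,12.5, 14.5,16,16,13,8]
th=a0; pts=[]; 
for k,st in enumerate(steps):
    th+=st; r=np.radians(th); pts.append((th,A+75*np.array([np.cos(r),np.sin(r)])))
base=p[:2]
for i in range(0,20,5):
    print([[round((q[1]-base)[0]/10,2),round(-(q[1]-base)[1]/10,2),round(q[0])] for q in pts[i:i+5]]); base=pts[i+4][1]
E
```

```text
2.5 [ 555.40503503 -213.19809034  170.56891785] [ 0.75465573 -0.04949112  0.33245434]
start 276.0961383958086 79.14565078075266
[[np.float64(0.47), np.float64(-0.49), 280], [np.float64(0.99), np.float64(-0.6), 284], [np.float64(1.49), np.float64(-0.74), 288], [np.float64(1.98), np.float64(-0.92), 292], [np.float64(2.34), np.float64(-1.08), 295]]
[[np.float64(0.24), np.float64(-0.12), 297], [np.float64(0.41), np.float64(-0.21), 299], [np.float64(0.58), np.float64(-0.3), 300], [np.float64(0.8), np.float64(-0.44), 302], [np.float64(1.13), np.float64(-0.66), 305]]
[[np.float64(0.47), np.float64(-0.36), 310], [np.float64(1.09), np.float64(-0.94), 316], [np.float64(1.8), np.float64(-1.79), 325], [np.float64(2.49), np.float64(-2.98), 335], [np.float64(3.01), np.float64(-4.53), 348]]
[[np.float64(0.17), np.float64(-1.89), 362], [np.float64(-0.2), np.float64(-3.94), 378], [np.float64(-1.11), np.float64(-5.82), 394], [np.float64(-2.22), np.float64(-7.1), 407], [np.float64(-3.03), np.float64(-7.76), 415]]
```

Emit:
move_arm([
  [0.5,-0.4,0,0],
  [1.0,-0.6,0,0],
  [1.5,-0.75,0,0],
  [1.9,-0.9,0,0],
  [2.2,-1.0,0,0],
])

```text
time_s: 2.92
eef_pos: [579.1, -201.5, 170.7]
tool_rot: [0.0, 1.0, -0.0, 0.0]
force: [-0.9, 0.7, 0.5]
finger_gap: 0.4
finger_force: 0.0
```

Emit:
move_arm([
  [0.2,-0.1,0,0],
  [0.4,-0.2,0,0],
  [0.6,-0.3,0,0],
  [0.8,-0.4,0,0],
])

```text
time_s: 3.25
eef_pos: [586.3, -197.9, 170.3]
tool_rot: [0.0, 1.0, -0.001, -0.0]
force: [0.1, -0.2, 0.8]
finger_gap: 0.1
finger_force: 0.0
```

Emit:
move_arm([
  [0.17,-0.11,0,0],
  [0.34,-0.22,0,0],
  [0.5,-0.34,0,0],
])

```text
time_s: 3.5
eef_pos: [591.3, -194.5, 170.3]
tool_rot: [0.0, 1.0, -0.001, -0.0]
force: [-0.4, -0.3, -0.5]
finger_gap: 0.3
finger_force: 0.0
```

Emit:
move_arm([
  [0.15,-0.12,0,0],
  [0.3,-0.24,0,0],
])

```text
time_s: 3.67
eef_pos: [593.9, -192.6, 170.2]
tool_rot: [0.0, 1.0, -0.001, -0.0]
force: [-3.5, -3.0, 0.5]
finger_gap: 0.1
finger_force: 1.7
```

Contact is made, so I accelerate smoothly along the circle and then lift clear.

Emit:
move_arm([
  [0.2,-0.17,0,0],
  [0.54,-0.48,0,0],
  [0.98,-0.96,0,0],
  [1.5,-1.64,0,0],
  [2.02,-2.54,0,0],
])

```text
time_s: 4.08
eef_pos: [614.2, -168.3, 170.2]
tool_rot: [0.001, 1.0, -0.002, -0.0]
force: [-1.4, -3.3, 0.5]
finger_gap: -0.1
finger_force: 1.5
```

Emit:
move_arm([
  [0.45,-1.16,0,0],
  [0.73,-2.57,0,0],
  [0.7,-4.2,0,0],
  [0.26,-5.98,0,0],
  [-0.71,-7.75,0,0],
])

```text
time_s: 4.5
eef_pos: [608.3, -87.7, 170.3]
tool_rot: [-0.0, 1.0, -0.0, 0.001]
force: [0.7, 0.8, 0.1]
finger_gap: 0.2
finger_force: 0.4
```

Emit:
move_arm([
  [-1.06,-1.16,-1.5,0],
  [-1.9,-1.9,-5,0],
  [-2.2,-2.1,-7,0],
  [-2.2,-2.1,-7,0],
])

```text
time_s: 4.83
eef_pos: [587.3, -66.0, 245.8]
tool_rot: [0.0, 1.0, 0.001, 0.004]
force: [2.3, -0.6, 1.1]
finger_gap: -0.2
finger_force: 0.0
```

```bash
python3 - <<'E'
from h import *
for k in range(4):
    im=vision.get_image('side'); s=sensors.observe()
    h=[(np.round(r['point'],1),round(r['confidence'],2)) for r in vision.place_of('side','hole')[:2]]
    print(s['time_s'],h)
    for p,c in h[:1]: print(np.degrees(np.arctan2(p[1]+134.5,p[0]-547)))
print(s['eef_pos'])
E
```

```text
4.8833 [(array([ 516.3, -208.8,  182. ]), 0.83)]
-112.44991336869529
4.9833 [(array([ 541.6, -214.1,  181.9]), 0.63), (array([ 545.7, -135.4,    4.8]), 0.54)]
-93.88095331927325
5.0833 [(array([ 569.2, -215.9,  184.8]), 0.67)]
-74.7448812969422
5.1833 [(array([ 593.6, -207.1,  186.1]), 0.98)]
-57.30467884716301
[585.14940427 -68.26745736 239.11929595]
```

The pulley coasts at about 3.2 rad/s. While it turns, I move the fingertip above the rim.

Emit:
move_arm([
  [-1.3,-1.6,1,0],
  [-2.6,-3.2,2,0],
  [-3.8,-4.8,3,0],
  [-3.8,-4.8,3.8,0],
  [-3.8,-4.8,3.8,0],
])

```text
time_s: 5.65
eef_pos: [546.4, -19.6, 200.6]
tool_rot: [0.0, 1.0, 0.0, -0.001]
force: [0.1, -1.0, -0.8]
finger_gap: 0.2
finger_force: 0.0
```

Emit:
move_arm([
  [0,0,0,0],
  [0,0,0,0],
  [0,0,0,0],
  [0,0,0,0],
  [0,0,0,0],
])

```text
time_s: 6.07
eef_pos: [547.8, -20.5, 202.5]
tool_rot: [0.0, 1.0, -0.001, 0.0]
force: [0.1, -0.3, -0.4]
finger_gap: 0.1
finger_force: 0.0
```

Emit:
move_arm([
  [0,0,0,0],
  [0,0,0,0],
  [0,0,0,0],
  [0,0,0,0],
  [0,0,0,0],
])

```text
time_s: 6.48
eef_pos: [547.5, -20.2, 202.3]
tool_rot: [0.0, 1.0, -0.001, 0.0]
force: [-0.1, 0.2, 0.3]
finger_gap: -0.3
finger_force: 0.0
```

Emit:
move_arm([
  [0,0,0,0],
  [0,0,0,0],
  [0,0,0,0],
  [0,0,0,0],
  [0,0,0,0],
])

```text
time_s: 6.9
eef_pos: [547.5, -20.2, 202.3]
tool_rot: [0.0, 1.0, -0.001, 0.0]
force: [1.0, -0.2, -0.3]
finger_gap: -0.0
finger_force: 0.0
```

Emit:
move_arm([
  [0,0,0,0],
  [0,0,0,0],
  [0,0,0,0],
  [0,0,0.2,0],
  [0,0,0.4,0],
])

```text
time_s: 7.32
eef_pos: [547.6, -20.2, 198.2]
tool_rot: [0.0, 1.0, -0.001, 0.0]
force: [-0.2, 0.1, -0.2]
finger_gap: -0.2
finger_force: 0.0
```

```bash
cat >> h.py <<'E'
A=np.array([547,-134.5])
def ang(n=2):
    for k in range(n):
        vision.get_image('side'); t=sensors.observe()['time_s']
        for r in vision.place_of('side','hole')[:1]:
            p=r['point']; print(round(t,3),np.round(p,1),round(r['confidence'],2),'to go',round((167-np.degrees(np.arctan2(p[1]-A[1],p[0]-A[0])))%360,1))
    s=sensors.observe(); print(s['time_s'],s['eef_pos'],s['force'])
E
python3 -c "
from h import *
ang(2)"
```

```text
7.367 [ 619.1 -186.5  184.5] 0.75 to go 202.8
7.467 [ 635.8 -162.9  184.1] 0.67 to go 184.7
7.5167 [547.44546037 -20.20034441 198.18014674] [-0.04956636 -0.60808422 -0.18444324]
```

Emit:
move_arm([
  [0,0,0.2,0],
  [0,0,0.4,0],
  [0,0,0.6,0],
  [0,0,0.8,0],
  [0,0,0.95,0],
])

```text
time_s: 7.93
eef_pos: [547.4, -20.3, 188.5]
tool_rot: [0.0, 1.0, -0.001, -0.0]
force: [0.4, 0.0, -0.7]
finger_gap: -0.2
finger_force: 0.0
```

Emit:
move_arm([
  [0,0,0.07,0],
  [0,0,0.14,0],
  [0,0,0.21,0],
])

```text
time_s: 8.18
eef_pos: [547.6, -20.2, 186.7]
tool_rot: [0.0, 1.0, -0.001, 0.0]
force: [-1.3, -0.0, 0.3]
finger_gap: 0.1
finger_force: 0.0
```

Emit:
move_arm([
  [0,0,0.06,0],
  [0,0,0.12,0],
  [0,0,0.18,0],
])

```text
time_s: 8.43
eef_pos: [547.6, -20.2, 184.9]
tool_rot: [0.0, 1.0, -0.001, 0.0]
force: [0.1, -0.1, 0.2]
finger_gap: 0.1
finger_force: 0.0
```

Emit:
move_arm([
  [0,0,0.05,0],
  [0,0,0.1,0],
])

```text
time_s: 8.6
eef_pos: [547.5, -20.2, 183.9]
tool_rot: [0.0, 1.0, -0.001, 0.0]
force: [0.4, -0.4, 0.7]
finger_gap: 0.1
finger_force: 0.0
```

Emit:
move_arm([
  [0,0,0.05,0],
  [0,0,0.1,0],
])

```text
time_s: 8.77
eef_pos: [547.5, -20.2, 182.9]
tool_rot: [0.0, 1.0, -0.001, 0.0]
force: [-0.5, -0.1, 0.7]
finger_gap: -0.1
finger_force: 0.1
```

Emit:
move_arm([
  [0,0,0.05,0],
  [0,0,0.1,0],
])

```text
time_s: 8.93
eef_pos: [547.5, -20.2, 182.5]
tool_rot: [0.0, 1.0, -0.001, 0.0]
force: [-4.9, 0.6, 9.3]
finger_gap: -0.2
finger_force: 4.9
```

Emit:
move_arm([
  [0,0,0,0],
  [0,0,0,0],
  [0,0,0,0],
])

```text
time_s: 9.18
eef_pos: [547.6, -20.2, 182.5]
tool_rot: [0.0, 1.0, -0.001, 0.0]
force: [-2.6, -0.3, 5.1]
finger_gap: 0.0
finger_force: 2.7
```

```bash
python3 -c "
from h import *
ang(2)"
```

```text
9.233 [ 519.9 -209.1  184.8] 0.83 to go 277.0
9.333 [ 530.3 -211.1  181.3] 0.72 to go 269.3
9.3833 [547.63723383 -20.18489914 182.57891667] [-1.97854807 -0.2233483   5.50469647]
```

Emit:
move_arm([
  [0,0,-0.15,0],
  [0,0,-0.15,0],
])

```text
time_s: 9.55
eef_pos: [547.7, -20.2, 183.7]
tool_rot: [0.0, 1.0, -0.001, 0.0]
force: [0.5, 0.6, -0.3]
finger_gap: -0.3
finger_force: 0.0
```

```bash
python3 -c "
from h import *
ang(5)"
```

```text
9.6 [ 544.3 -215.2  184.6] 0.69 to go 258.9
9.7 [ 546.1 -215.3  185.7] 0.72 to go 257.6
9.8 [ 555.7 -214.8  184.2] 0.72 to go 250.8
9.9 [ 557.4 -214.1  182.1] 0.59 to go 249.6
10.0 [ 561.1 -215.3  181.4] 0.8 to go 247.1
10.05 [547.49747891 -20.2075593  183.35356917] [-0.10648136 -0.47000369  0.13436776]
```

Emit:
move_arm([
  [0,0,0.06,0],
  [0,0,0.12,0],
  [0,0,0.15,0],
  [0,0,0.15,0],
  [0,0,0.15,0],
])

```text
time_s: 10.47
eef_pos: [548.0, -20.2, 182.5]
tool_rot: [0.0, 1.0, -0.001, 0.001]
force: [0.8, 0.3, 6.6]
finger_gap: 0.2
finger_force: 2.9
```

Emit:
move_arm([
  [0,0,0,0],
  [0,0,0,0],
  [0,0,-0.3,0],
  [0,0,-1.5,0],
  [0,0,-3.5,0],
])

```text
time_s: 10.88
eef_pos: [546.3, -20.3, 215.9]
tool_rot: [-0.0, 1.0, -0.001, -0.002]
force: [1.1, -0.9, 0.3]
finger_gap: 0.2
finger_force: 0.0
```

```bash
python3 -c "
from h import *
ang(4)"
```

```text
10.933 [ 573.4 -212.3  185.1] 0.75 to go 238.3
11.033 [ 572.2 -214.   182.1] 0.82 to go 239.4
11.133 [ 572.3 -215.1  181.2] 0.66 to go 239.6
11.233 [ 567.8 -213.9  181.9] 0.92 to go 242.3
11.2833 [547.10897773 -20.2676546  216.26015762] [-0.57683198  0.83530282  0.10401824]
```

At rest with the hole at about 287°. I go to the window on the leading side and push the spoke slowly clockwise.

Emit:
move_arm([
  [1.5,3.7,0,0],
  [3,7.4,0,0],
  [4.5,11.1,0,0],
  [5.6,14.5,0,0],
  [6.1,15.7,0,0],
])

```text
time_s: 11.7
eef_pos: [608.0, -183.9, 215.6]
tool_rot: [0.001, 1.0, -0.004, -0.001]
force: [-0.5, -1.1, -0.5]
finger_gap: 0.1
finger_force: 0.0
```

Emit:
move_arm([
  [0,0,0.5,0],
  [0,0,2,0],
  [0,0,3.5,0],
  [0,0,4.6,0],
  [0,0,4.6,0],
])

```text
time_s: 12.12
eef_pos: [606.8, -175.9, 167.9]
tool_rot: [-0.001, 1.0, 0.0, -0.002]
force: [-1.5, 0.7, -1.1]
finger_gap: 0.3
finger_force: 0.0
```

```bash
python3 - <<'E'
from h import *
s=sensors.observe(); p=s['eef_pos']; print(p,s['force'])
a=np.degrees(np.arctan2(p[1]-A[1],p[0]-A[0]))%360; print(a)
steps=[3,3,2,1.5,1.5]+[1.5]*5+[2,3,4,5,6]+[6]*5+[6]*5+[6]*5+[5,4,3,2,1]
base=p[:2]; th=a
for i in range(0,len(steps),5):
    L=[]
    for st in steps[i:i+5]:
        th-=st; q=A+75*np.array([np.cos(np.radians(th)),np.sin(np.radians(th))]); L.append([round(float(q[0]-base[0])/10,2),round(float(base[1]-q[1])/10,2),0,0])
    base=q; print(round(th),L)
E
```

```text
[ 606.79268021 -175.85484695  167.89476687] [-1.46286277  0.70861661 -1.0711399 ]
325.3308208306075
314 [[-0.04, 0.45, 0, 0], [-0.29, 0.75, 0, 0], [-0.46, 0.95, 0, 0], [-0.6, 1.09, 0, 0], [-0.74, 1.23, 0, 0]]
307 [[-0.14, 0.14, 0, 0], [-0.29, 0.27, 0, 0], [-0.44, 0.39, 0, 0], [-0.59, 0.52, 0, 0], [-0.75, 0.64, 0, 0]]
287 [[-0.21, 0.15, 0, 0], [-0.54, 0.37, 0, 0], [-0.99, 0.63, 0, 0], [-1.59, 0.91, 0, 0], [-2.32, 1.18, 0, 0]]
257 [[-0.76, 0.19, 0, 0], [-1.54, 0.29, 0, 0], [-2.32, 0.32, 0, 0], [-3.11, 0.26, 0, 0], [-3.88, 0.12, 0, 0]]
227 [[-0.75, -0.22, 0, 0], [-1.48, -0.51, 0, 0], [-2.17, -0.89, 0, 0], [-2.82, -1.33, 0, 0], [-3.42, -1.83, 0, 0]]
197 [[-0.54, -0.57, 0, 0], [-1.03, -1.19, 0, 0], [-1.44, -1.85, 0, 0], [-1.78, -2.56, 0, 0], [-2.05, -3.3, 0, 0]]
182 [[-0.16, -0.63, 0, 0], [-0.25, -1.15, 0, 0], [-0.29, -1.54, 0, 0], [-0.31, -1.8, 0, 0], [-0.32, -1.93, 0, 0]]
```

Emit:
move_arm([
  [-0.04,0.4,0,0],
  [-0.3,0.75,0,0],
  [-0.46,0.95,0,0],
  [-0.6,1.09,0,0],
  [-0.74,1.23,0,0],
])

```text
time_s: 12.53
eef_pos: [600.9, -190.0, 171.6]
tool_rot: [0.0, 1.0, -0.001, 0.0]
force: [0.2, 0.2, -0.3]
finger_gap: 0.3
finger_force: 0.0
```

Emit:
move_arm([
  [-0.14,0.14,0,0],
  [-0.29,0.27,0,0],
  [-0.44,0.39,0,0],
])

```text
time_s: 12.78
eef_pos: [596.4, -193.6, 171.1]
tool_rot: [0.0, 1.0, -0.001, 0.0]
force: [-1.2, 0.1, -0.2]
finger_gap: -0.0
finger_force: 0.0
```

```bash
python3 - <<'E'
from h import *
s=sensors.observe(); p=s['eef_pos']; print(p,s['force'])
a=np.degrees(np.arctan2(p[1]-A[1],p[0]-A[0]))%360; print(a)
steps=[1.5,1.5,2,2.5,3]+[3]*15
base=p[:2]; th=a
for i in range(0,len(steps),5):
    L=[]
    for st in steps[i:i+5]:
        th-=st; q=A+75*np.array([np.cos(np.radians(th)),np.sin(np.radians(th))]); L.append([round(float(q[0]-base[0])/10,2),round(float(base[1]-q[1])/10,2),0,0])
    base=q; print(round(th),q,L)
E
```

```text
[ 596.39352228 -193.58837532  171.05117289] [-1.20481745  0.07904218 -0.17741454]
309.8931350088783
299 [ 583.80995231 -199.84544675] [[-0.28, -0.03, 0, 0], [-0.44, 0.09, 0, 0], [-0.65, 0.24, 0, 0], [-0.92, 0.42, 0, 0], [-1.26, 0.63, 0, 0]]
284 [ 565.64303747 -207.14597135] [[-0.35, 0.18, 0, 0], [-0.7, 0.35, 0, 0], [-1.07, 0.5, 0, 0], [-1.44, 0.62, 0, 0], [-1.82, 0.73, 0, 0]]
269 [ 546.20563044 -209.49579306] [[-0.38, 0.09, 0, 0], [-0.77, 0.16, 0, 0], [-1.16, 0.2, 0, 0], [-1.55, 0.23, 0, 0], [-1.94, 0.23, 0, 0]]
254 [ 526.82235838 -206.73477541] [[-0.39, -0.01, 0, 0], [-0.78, -0.05, 0, 0], [-1.17, -0.1, 0, 0], [-1.56, -0.18, 0, 0], [-1.94, -0.28, 0, 0]]
```

Emit:
move_arm([
  [-0.17,0.08,0,0],
  [-0.34,0.17,0,0],
])

```text
time_s: 12.95
eef_pos: [593.0, -195.2, 170.9]
tool_rot: [0.0, 1.0, -0.001, 0.0]
force: [0.7, 0.6, -0.2]
finger_gap: 0.1
finger_force: 0.0
```

Emit:
move_arm([
  [-0.17,0.09,0,0],
  [-0.34,0.18,0,0],
])

```text
time_s: 13.12
eef_pos: [590.0, -196.6, 171.0]
tool_rot: [-0.0, 1.0, -0.0, 0.0]
force: [1.0, 0.0, -0.5]
finger_gap: 0.2
finger_force: 0.6
```

Emit:
move_arm([
  [-0.22,0.14,0,0],
  [-0.5,0.31,0,0],
  [-0.84,0.5,0,0],
  [-1.2,0.67,0,0],
  [-1.56,0.82,0,0],
])

```text
time_s: 13.53
eef_pos: [573.5, -205.6, 170.9]
tool_rot: [0.0, 1.0, -0.001, -0.0]
force: [1.0, 0.1, 0.6]
finger_gap: 0.2
finger_force: 0.1
```

Emit:
move_arm([
  [-0.37,0.13,0,0],
  [-0.74,0.25,0,0],
  [-1.13,0.34,0,0],
  [-1.51,0.41,0,0],
  [-1.9,0.47,0,0],
])

```text
time_s: 13.95
eef_pos: [554.6, -209.9, 170.9]
tool_rot: [0.0, 1.0, -0.001, -0.0]
force: [0.6, 0.2, -0.6]
finger_gap: 0.2
finger_force: 0.0
```

Emit:
move_arm([
  [-0.39,0.03,0,0],
  [-0.78,0.04,0,0],
  [-1.18,0.03,0,0],
  [-1.57,0,0,0],
  [-1.96,-0.05,0,0],
])

```text
time_s: 14.37
eef_pos: [535.1, -209.2, 170.9]
tool_rot: [0.0, 1.0, -0.001, 0.0]
force: [0.0, -0.3, -0.5]
finger_gap: -0.1
finger_force: 0.0
```

Emit:
move_arm([
  [-0.38,-0.07,0,0],
  [-0.77,-0.16,0,0],
  [-1.14,-0.27,0,0],
  [-1.3,-0.3,-1,0],
  [-1.4,-0.3,-2.5,0],
])

```text
time_s: 14.78
eef_pos: [520.4, -205.9, 195.5]
tool_rot: [-0.0, 1.0, -0.001, -0.001]
force: [-0.4, -0.4, 1.3]
finger_gap: 0.2
finger_force: 0.0
```

```bash
python3 -c "
from h import *
ang(3)"
```

```text
14.833 [ 486.6 -185.3  182.4] 0.7 to go 306.9
14.933 [ 486.3 -181.8  181.6] 0.76 to go 309.1
15.033 [ 482.4 -180.3  183.5] 0.72 to go 311.7
15.0833 [ 521.27870307 -206.20464741  195.48348656] [ 0.06963057 -0.02726863  0.0679532 ]
```

Emit:
move_arm([
  [-0.7,1.7,0,0],
  [-1.5,3.5,0.1,0],
  [-1.5,3.5,0.5,0],
  [-1.5,3.5,0.9,0],
  [-1.5,3.5,1.15,0],
])

```text
time_s: 15.5
eef_pos: [506.3, -240.7, 183.4]
tool_rot: [-0.0, 1.0, -0.001, -0.0]
force: [0.3, 0.3, 0.4]
finger_gap: -0.2
finger_force: 0.0
```

```bash
python3 -c "
from h import *
ang(3)"
```

```text
15.55 [ 469.7 -156.6  184.4] 0.78 to go 331.0
15.65 [ 473.7 -154.4  179.6] 0.67 to go 331.8
15.75 [ 470.5 -147.1  184.2] 0.74 to go 337.6
15.8 [ 506.73935908 -240.81725101  184.56176486] [ 0.41026312  0.48439329 -0.71727398]
```

Emit:
move_arm([
  [0,0,0,0],
  [0,0,0,0],
  [0,0,0.08,0],
  [0,0,0.16,0],
  [0,0,0.24,0],
])

```text
time_s: 16.22
eef_pos: [506.4, -241.2, 182.5]
tool_rot: [0.0, 1.0, -0.001, 0.0]
force: [-4.0, 2.3, 9.8]
finger_gap: -0.1
finger_force: 5.1
```

Emit:
move_arm([
  [0,0,0.03,0],
  [0,0,0.03,0],
  [0,0,0.03,0],
  [0,0,0.03,0],
])

```text
time_s: 16.55
eef_pos: [507.0, -241.5, 182.6]
tool_rot: [0.0, 1.0, -0.001, 0.001]
force: [-0.3, -0.5, 5.0]
finger_gap: -0.2
finger_force: 2.7
```

```bash
python3 -c "
from h import *
ang(3)"
```

```text
16.6 [ 470.4 -130.1  183.8] 0.8 to go 350.3
16.7 [ 470.5 -127.1  184.1] 0.67 to go 352.5
16.8 [ 470.5 -126.4  184.3] 0.55 to go 353.0
16.85 [ 507.02184494 -241.51358645  182.57025799] [ 0.32962922 -0.15187433  5.0635546 ]
```

Emit:
move_arm([
  [0,0,-0.3,0],
  [0,0,-2,0],
  [0,3,-5,0],
  [0,3,-5,0],
])

```text
time_s: 17.18
eef_pos: [506.9, -276.5, 236.6]
tool_rot: [0.002, 1.0, -0.003, 0.002]
force: [-0.1, -1.6, 0.9]
finger_gap: -0.3
finger_force: 0.0
```

```bash
python3 - <<'E'
from h import *
a=vision.get_image('side')[185:275,270:410]; b=vision.get_image('top')[185:335,290:430]
a=cv2.resize(a,None,fx=5,fy=5,interpolation=cv2.INTER_CUBIC)[:,:,::-1]
b=cv2.resize(b,None,fx=4,fy=4,interpolation=cv2.INTER_CUBIC)[:,:,::-1]; b=cv2.convertScaleAbs(b,alpha=2)
cv2.imwrite('pics/s2.png',a); cv2.imwrite('pics/t2.png',b)
for c in ['side','top']:
    for k in range(3):
        vision.get_image(c)
        for q in ['axle','slot','hole']:
            for r in vision.place_of(c,q)[:1]: print(c,q,np.round(r['point'],1),round(r['confidence'],2))
print(sensors.observe()['time_s'])
E
```

```text
side axle [ 545.5 -136.1  185.5] 0.94
side slot [ 464.  -116.8  155.5] 0.73
side hole [ 469.  -129.8  184.6] 0.55
side axle [ 546.8 -134.6  183.7] 0.66
side slot [ 464.3 -115.4  155.4] 0.61
side hole [ 465.  -127.3  185. ] 0.87
side axle [ 550.7 -136.6  184.2] 0.65
side slot [ 465.2 -114.8  153.3] 0.69
side hole [ 468.6 -127.3  185.6] 0.72
top axle [ 547.5 -134.8  183.7] 0.97
top slot [ 466.4 -118.8  151.8] 0.64
top hole [ 466.7 -134.3  182.7] 0.78
top axle [ 547.2 -134.6  184.2] 0.63
top slot [ 463.8 -120.8  153.1] 0.91
top hole [ 466.6 -132.5  187.9] 0.56
top axle [ 551.1 -131.1  183.3] 0.64
top slot [ 468.7 -120.1  152.7] 0.69
top hole [ 466.5 -133.5  181.8] 0.58
18.4833
```

View pics/s2.png

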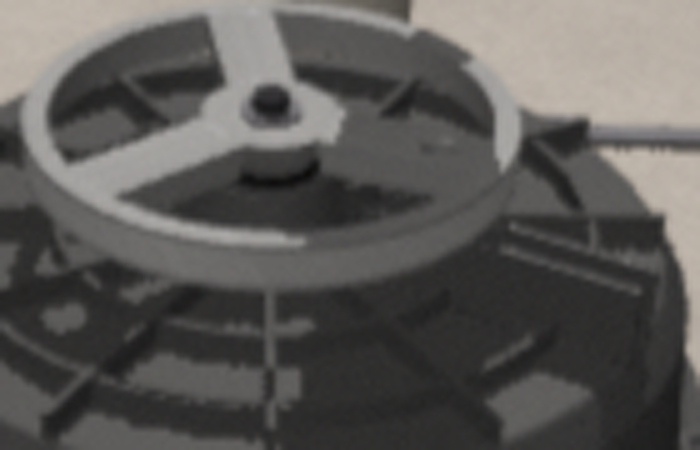

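View pics/t2.png

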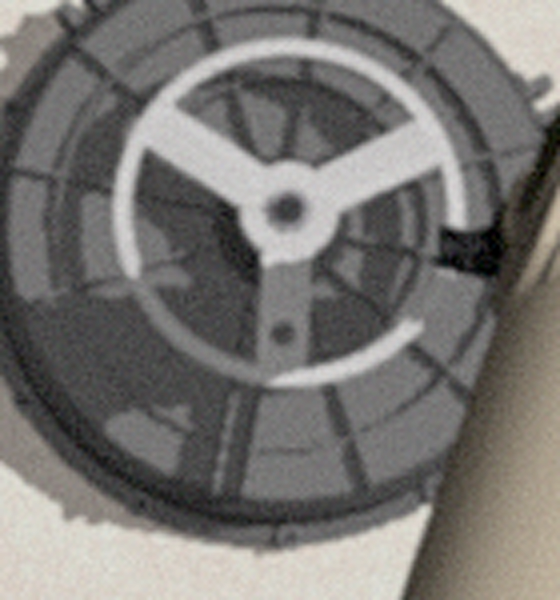

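The side crop shows the two light rib tops running from (510,228) to (645,265) and from (505,248) to (640,290). The top crop shows the hub at (286,209), the hole at (284,333), and the slot at about (225,440). The hole is a few degrees clockwise-short of the slot.

```bash
python3 - <<'E'
from h import *
zt=182.5; zr=zt-29
S=lambda u,v:(270+u/5,185+v/5)
T=lambda u,v:(290+u/4,185+v/4)
ax=[onplane('side',S(269,100),zt+8)[:2],onplane('top',T(287,209),zt+8)[:2]]; print('axle',ax)
print('hole', onplane('top',T(284,333),zt)[:2],onplane('side',S(437,144),zt)[:2])
A2=np.mean(ax,axis=0)
for n,p in [('farA',(510,228)),('farB',(645,265)),('nearA',(505,248)),('nearB',(640,290))]:
    q=onplane('side',S(*p),zr)[:2]; print(n,q, np.hypot(*(q-ax[0])),np.degrees(np.arctan2(*(q-ax[0])[::-1])))
for p in [(228,400),(218,490)]:
    for z in (zr,115): 
        q=onplane('top',T(*p),z)[:2]; print('top',z,q,np.hypot(*(q-ax[1])),np.degrees(np.arctan2(*(q-ax[1])[::-1])))
# brightness profile across slot in both cams for lateral location, at radii 130..190 around angle
for c in ['side','top']:
    im=vision.get_image(c).mean(axis=2).astype(np.float32)
    for deg in (165,167,169):
        d=np.array([np.cos(np.radians(deg)),np.sin(np.radians(deg))]); n=np.array([-d[1],d[0]]); prof=[]
        for w in range(-24,25,2):
            P=np.array([proj(c,np.append(A2+d*r+n*w,zr)) for r in range(135,190,5)],np.float32)
            prof.append(cv2.remap(im,P[:,0:1].copy(),P[:,1:2].copy(),cv2.INTER_LINEAR).mean())
        print(c,deg,np.round(prof).astype(int).tolist())
E
```

```text
axle [array([ 546.67467618, -128.01594245]), array([ 549.20808008, -133.42188384])]
hole [ 465.5169812  -133.04286975] [ 463.65422469 -129.68636581]
farA [ 422.57254093 -115.36277418] 124.74551150481238 174.17837114889693
farB [ 357.42629704 -106.33813054] 190.4858958961019 173.4654277522029
nearA [420.64300502 -97.64811414] 129.63867914689772 166.4525976983218
nearB [355.6632706  -85.15388748] 195.76136702611657 167.35259996622986
top 153.5 [421.03224543 -97.4552997 ] 133.12640520505596 164.32569592091056
top 115 [423.21392415 -99.55160239] 130.46732653781814 164.95323296609956
top 153.5 [359.48839252 -91.59476748] 194.2757512134572 167.56700853476082
top 115 [359.91915939 -93.52433905] 193.44795055586127 168.09764880070037
side 165 [45, 45, 46, 46, 45, 45, 45, 45, 46, 46, 48, 55, 65, 72, 71, 66, 58, 51, 48, 47, 49, 55, 64, 72, 74]
side 167 [46, 45, 45, 45, 45, 45, 46, 47, 52, 62, 72, 73, 68, 59, 52, 48, 47, 48, 53, 63, 72, 76, 74, 69, 64]
side 169 [45, 45, 45, 45, 47, 50, 59, 70, 74, 69, 61, 53, 48, 47, 48, 52, 61, 71, 77, 75, 70, 64, 59, 55, 53]
top 165 [48, 42, 39, 38, 37, 37, 37, 37, 37, 36, 36, 35, 36, 42, 49, 52, 47, 41, 37, 36, 35, 34, 33, 40, 49]
top 167 [38, 37, 38, 37, 36, 37, 37, 36, 35, 35, 40, 48, 53, 49, 41, 37, 37, 36, 34, 32, 38, 48, 56, 59, 58]
top 169 [37, 37, 37, 37, 37, 35, 35, 38, 47, 53, 51, 43, 37, 36, 36, 34, 32, 35, 46, 56, 59, 58, 58, 59, 59]
```

Emit:
move_arm([
  [-0.5,-3.5,0,0.05],
  [-1,-7,0,0.1],
  [-1.6,-10.5,0,0.15],
  [-2.2,-13.5,0,0.2],
  [-2.6,-15,0,0.2],
], jaw=0.1)

```text
time_s: 19.0
eef_pos: [480.3, -117.2, 232.0]
tool_rot: [-0.0, 0.995, -0.1, 0.0]
force: [0.4, -0.5, 0.0]
finger_gap: 60.5
finger_force: 0.0
```

Emit:
move_arm([
  [0,0,0,0],
  [0,0,0,0],
])

```text
time_s: 19.17
eef_pos: [480.7, -121.3, 232.0]
tool_rot: [0.0, 0.995, -0.099, 0.0]
force: [0.4, -1.0, 0.2]
finger_gap: 76.8
finger_force: 0.0
```

Emit:
move_arm([
  [0,0,2,0],
  [0,0,4,0],
  [0,0,5.3,0],
  [0,0,6.2,0],
  [0,0,6.8,0],
])

```text
time_s: 19.58
eef_pos: [480.3, -122.6, 162.6]
tool_rot: [-0.0, 0.995, -0.101, -0.001]
force: [0.1, -0.6, 0.3]
finger_gap: 76.8
finger_force: 0.0
```

Emit:
move_arm([
  [0,0,0.1,0],
  [0,0,0.1,0],
], jaw=0.26)

```text
time_s: 19.75
eef_pos: [480.8, -121.8, 162.9]
tool_rot: [0.0, 0.995, -0.101, 0.0]
force: [-0.1, -0.9, 0.5]
finger_gap: 63.1
finger_force: 0.0
```

Emit:
move_arm([
  [0,0,0,0],
  [0,0,0,0],
], jaw=0.32)

```text
time_s: 19.92
eef_pos: [481.1, -121.5, 163.5]
tool_rot: [0.0, 0.995, -0.1, 0.001]
force: [-0.0, -0.0, 0.5]
finger_gap: 58.0
finger_force: 0.1
```

Emit:
move_arm([
  [0,0,0,0],
  [0,0,0,0],
], jaw=0.36)

```text
time_s: 20.08
eef_pos: [480.9, -121.4, 163.2]
tool_rot: [0.0, 0.995, -0.101, 0.0]
force: [-0.2, -0.0, 0.3]
finger_gap: 54.3
finger_force: 0.0
```

Emit:
move_arm([
  [0,0,0,0],
  [0,0,0,0],
], jaw=0.4)

```text
time_s: 20.25
eef_pos: [480.7, -121.0, 162.8]
tool_rot: [-0.0, 0.995, -0.1, 0.0]
force: [0.5, -0.4, 0.8]
finger_gap: 51.1
finger_force: 0.0
```

Emit:
move_arm([
  [0,0,0,0],
  [0,0,0,0],
], jaw=0.44)

```text
time_s: 20.42
eef_pos: [480.6, -121.1, 162.7]
tool_rot: [-0.0, 0.995, -0.1, 0.0]
force: [-0.6, 0.3, -1.0]
finger_gap: 47.2
finger_force: 0.0
```

Emit:
move_arm([
  [0,0,0,0],
  [0,0,0,0],
], jaw=0.48)

```text
time_s: 20.58
eef_pos: [480.6, -121.2, 162.7]
tool_rot: [0.0, 0.995, -0.1, 0.0]
force: [0.2, 1.4, 1.0]
finger_gap: 44.7
finger_force: 0.0
```

Emit:
move_arm([
  [0,0,0,0],
  [0,0,0,0],
], jaw=0.52)

```text
time_s: 20.75
eef_pos: [480.7, -121.0, 162.8]
tool_rot: [-0.0, 0.995, -0.1, 0.0]
force: [-0.1, -0.4, 0.5]
finger_gap: 41.3
finger_force: 0.2
```

Emit:
move_arm([
  [0,0,0,0],
  [0,0,0,0],
], jaw=0.55)

```text
time_s: 20.92
eef_pos: [480.5, -121.4, 162.7]
tool_rot: [0.0, 0.995, -0.1, -0.0]
force: [0.7, -0.4, -0.8]
finger_gap: 38.3
finger_force: 0.0
```

Emit:
move_arm([
  [0,0,0,0],
  [0,0,0,0],
], jaw=0.575)

```text
time_s: 21.08
eef_pos: [480.5, -122.1, 162.7]
tool_rot: [0.0, 0.995, -0.101, 0.0]
force: [0.7, -0.5, -0.2]
finger_gap: 36.2
finger_force: 0.5
```

Emit:
move_arm([
  [0,0,0,0],
  [0,0,0,0],
  [0,0,0,0],
], jaw=0.6)

```text
time_s: 21.33
eef_pos: [480.8, -120.7, 162.8]
tool_rot: [-0.0, 0.995, -0.1, 0.0]
force: [0.8, 0.5, 0.0]
finger_gap: 34.3
finger_force: 0.6
```

Emit:
move_arm([
  [0,0,0,0],
  [0,0,0,0],
], jaw=0.56)

```text
time_s: 21.5
eef_pos: [480.4, -121.2, 162.6]
tool_rot: [0.0, 0.995, -0.1, -0.0]
force: [-0.4, 0.0, 0.8]
finger_gap: 37.4
finger_force: 0.0
```

Emit:
move_arm([
  [0,0,0,0],
  [0,0,0,0],
  [0,0,0,0],
], jaw=0.45)

```text
time_s: 21.75
eef_pos: [480.5, -121.3, 162.7]
tool_rot: [0.0, 0.995, -0.1, -0.0]
force: [0.3, -0.5, -1.0]
finger_gap: 47.4
finger_force: 0.0
```

Emit:
move_arm([
  [0,0,-1,0],
  [0,0,-3,0],
  [0,0,-5,0],
  [0,-3,-6,0],
  [0,-7,-6,0],
])

```text
time_s: 22.17
eef_pos: [495.6, -55.2, 226.1]
tool_rot: [0.001, 0.995, -0.104, 0.002]
force: [1.5, 1.5, 0.3]
finger_gap: 46.9
finger_force: 0.0
```

Emit:
move_arm([
  [0,-4,0,0],
  [0,-8,0,0],
  [0,-12,0,0],
  [0,-16,0,0],
  [0,-20,0,0],
])

```text
time_s: 22.58
eef_pos: [534.8, 145.1, 223.8]
tool_rot: [-0.0, 0.995, -0.101, 0.001]
force: [1.0, -0.1, -0.6]
finger_gap: 47.0
finger_force: 0.0
```

```bash
python3 - <<'E'
from h import *
s=sensors.observe(); print(s['time_s'],s['eef_pos'],s['joints'][-1])
b=vision.get_image('top'); cv2.imwrite('pics/t3.png',cv2.convertScaleAbs(cv2.resize(b[185:335,290:430],None,fx=4,fy=4,interpolation=cv2.INTER_CUBIC)[:,:,::-1],alpha=2))
a=vision.get_image('side'); cv2.imwrite('pics/s3.png',cv2.convertScaleAbs(cv2.resize(a[185:275,270:410],None,fx=5,fy=5,interpolation=cv2.INTER_CUBIC)[:,:,::-1],alpha=1.7))
for c in ['side','top']:
    for k in range(2):
        vision.get_image(c)
        for q in ['axle','slot','hole']:
            for r in vision.place_of(c,q)[:1]: print(c,q,np.round(r['point'],1),round(r['confidence'],2))
    for r in vision.place_of(c,'pin_grip')[:3]: print(c,'grip',np.round(r['point'],1),round(r['confidence'],2))
E
```

```text
22.5833 [534.78124478 145.12258401 223.76966516] -2.2174284981976133
side axle [ 549.7 -131.7  185.9] 0.85
side slot [ 463.9 -115.6  154.6] 0.85
side hole [ 470.2 -115.2  186.6] 0.61
side axle [ 548.1 -134.5  185.6] 0.87
side slot [ 466.2 -112.7  152. ] 0.77
side hole [ 471.6 -113.6  183.2] 0.6
side grip [464.9 433.7 102.6] 0.76
side grip [457.8 353.2  82.5] 0.6
side grip [554.3 334.3 101.4] 0.56
top axle [ 548.7 -132.7  184.6] 0.74
top slot [ 464.4 -119.9  149.3] 0.82
top hole [ 467.6 -122.   185.3] 0.96
top axle [ 551.2 -133.4  182.3] 0.58
top slot [ 464.3 -119.6  152.7] 0.97
top hole [ 469.1 -122.2  182.3] 0.93
top grip [550.8 331.8  97.6] 0.6
top grip [465.3 431.4 103.2] 0.59
top grip [463.5 354.2  82.3] 0.45
```

View pics/t3.png

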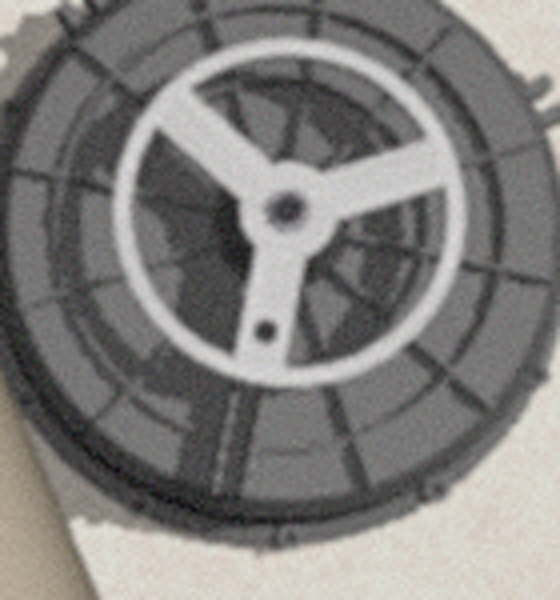

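View pics/s3.png

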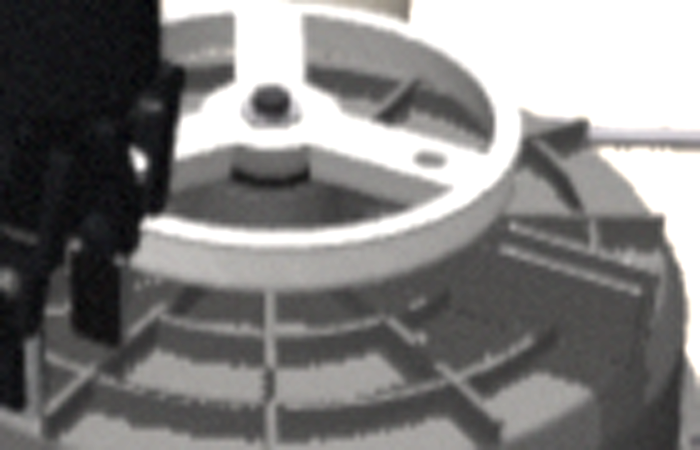

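The top crop shows the hole at (265,332), the hub at (287,209), and the slot as the dark strip just right of the light rib line, around (240,440). The side crop shows the hole at (430,158), pointing toward the slot ribs at (570,255).

```bash
python3 - <<'E'
from h import *
zt=182.5; zr=zt-29
T=lambda u,v:(290+u/4,185+v/4); S=lambda u,v:(270+u/5,185+v/5)
an=lambda d:round(float(np.degrees(np.arctan2(d[1],d[0]))),2)
c=onplane('top',T(289.5,212),zt)[:2]; h=onplane('top',T(265,332),zt)[:2]
print('top axle(rim)',c,'hub',onplane('top',T(287,209),zt+11)[:2],'hole',h,an(h-c),np.hypot(*(h-c)))
hs=onplane('side',S(430,159),zt)[:2]; b=onplane('side',S(270,97),zt+11)[:2]; print('side hole',hs,'bolt',b,an(hs-b),np.hypot(*(hs-b)))
for cam,A2 in (('top',c),('side',np.array([547.5,-134])),('side',b)):
    im=vision.get_image(cam).mean(axis=2).astype(np.float32)
    for rr in ((128,158),(160,190)):
        d=np.array([np.cos(np.radians(168)),np.sin(np.radians(168))]); n=np.array([-d[1],d[0]]); prof=[]
        for w in range(-24,25,2):
            P=np.array([proj(cam,np.append(A2+d*r+n*w,zr)) for r in range(*rr,4)],np.float32)
            prof.append(cv2.remap(im,P[:,0:1].copy(),P[:,1:2].copy(),cv2.INTER_LINEAR).mean())
        print(cam,rr,np.round(prof).astype(int).tolist())
print(vision.look_for('side','pin_grip')[:3])
E
```

```text
top axle(rim) [ 548.42190057 -135.81868985] hub [ 548.74116391 -133.17196934] hole [ 465.88960141 -120.18000259] 169.27 84.00088655966792
side hole [ 463.05268489 -115.06830932] bolt [ 545.49332704 -125.80699767] 172.58 83.13710907116385
top (128, 158) [37, 37, 37, 36, 34, 34, 40, 49, 53, 49, 41, 38, 37, 36, 35, 33, 39, 49, 57, 60, 59, 59, 59, 59, 59]
top (160, 190) [37, 37, 37, 37, 36, 36, 38, 46, 53, 51, 43, 38, 37, 36, 34, 32, 36, 45, 55, 58, 58, 57, 58, 59, 58]
side (128, 158) [46, 46, 46, 46, 48, 55, 65, 73, 73, 67, 58, 51, 47, 47, 49, 56, 65, 73, 72, 66, 58, 51, 48, 48, 50]
side (160, 190) [46, 46, 46, 46, 48, 52, 61, 72, 74, 69, 60, 53, 48, 47, 48, 53, 63, 75, 82, 83, 80, 75, 71, 66, 61]
side (128, 158) [46, 46, 46, 46, 46, 46, 46, 47, 50, 57, 68, 74, 73, 66, 57, 51, 48, 47, 49, 57, 67, 73, 71, 64, 57]
side (160, 190) [46, 46, 45, 46, 46, 46, 46, 46, 48, 54, 64, 73, 74, 68, 59, 52, 48, 47, 48, 54, 66, 77, 83, 85, 83]
[{'point': [463.6, 440.5, 113.7], 'confidence': 0.95}, {'point': [552.6, 342.0, 102.1], 'confidence': 0.85}, {'point': [454.8, 362.1, 93.2], 'confidence': 0.76}]
```

Slot direction is about 168° and the hole is about 168.5–169°, which is well within the pin nose's tolerance. Next I fetch the pin from the block.

Emit:
move_arm([
  [-1.9,-3.2,0.8,-0.12],
  [-3.8,-6.4,1.6,-0.24],
  [-5.7,-9.5,2.4,-0.36],
  [-7.6,-12.6,3.2,-0.48],
  [-9.5,-15.8,4,-0.6],
], jaw=0.4)

```text
time_s: 24.2
eef_pos: [472.4, 318.4, 182.6]
tool_rot: [0.0, 0.98, 0.201, 0.0]
force: [0.7, 1.2, 0.5]
finger_gap: 51.3
finger_force: 0.0
```

```bash
cat >> h.py <<'E'
def to(x,y,z):
    s=sensors.observe(); w,a,b,c=s['tool_rot']; from_=np.array(s['eef_pos'])
    from scipy.spatial.transform import Rotation as R
    print(s['time_s'],np.round(from_,1),'cm',np.round(R.from_quat([a,b,c,w]).inv().apply(np.array([x,y,z])-from_)/10,2),'j7',s['joints'][-1])
E
python3 -c "
from h import *
to(460,355,140)"
```

```text
24.2 [472.4 318.4 182.6] cm [ 0.3  -3.85  4.26] j7 -2.0118255902613025
```

Emit:
move_arm([
  [0.15,-2,1,0],
  [0.3,-3.8,2,0],
  [0.3,-3.8,4,0],
  [0.3,-3.8,5,0],
  [0.3,-3.8,5,0],
])

```text
time_s: 24.62
eef_pos: [460.3, 352.0, 130.2]
tool_rot: [0.001, 0.98, 0.198, -0.002]
force: [-0.2, -0.3, 0.2]
finger_gap: 51.5
finger_force: 0.0
```

```bash
python3 - <<'E'
from h import *
a=vision.get_image('side'); b=vision.get_image('top')
P=[460,355,80]; print(proj('side',P),proj('top',P)); to(460,355,68)
u,v=proj('side',P).astype(int); 
A1=cv2.resize(a[v-50:v+30,u-40:u+40],None,fx=5,fy=5,interpolation=cv2.INTER_CUBIC)
u,v=proj('top',P).astype(int)
B1=cv2.resize(b[v-40:v+40,u-40:u+40],None,fx=5,fy=5,interpolation=cv2.INTER_CUBIC)
cv2.imwrite('pics/pin.png',cv2.convertScaleAbs(np.hstack([A1,B1])[:,:,::-1],alpha=1.6))
for c in('side','top'):
    for r in vision.place_of(c,'pin_grip')[:3]: print(c,np.round(r['point'],1),round(r['confidence'],2))
E
```

```text
[276.77714622 409.9160035 ] [190.58924842 269.30512231]
24.7167 [461.6 352.5 132.9] cm [-0.04 -0.29  6.49] j7 -2.1152938304308515
side [452.6 354.8  82.7] 0.83
side [556.4 336.2 101.2] 0.72
side [466.9 433.8  99. ] 0.62
top [548.9 328.2  98.6] 0.57
```

View pics/pin.png

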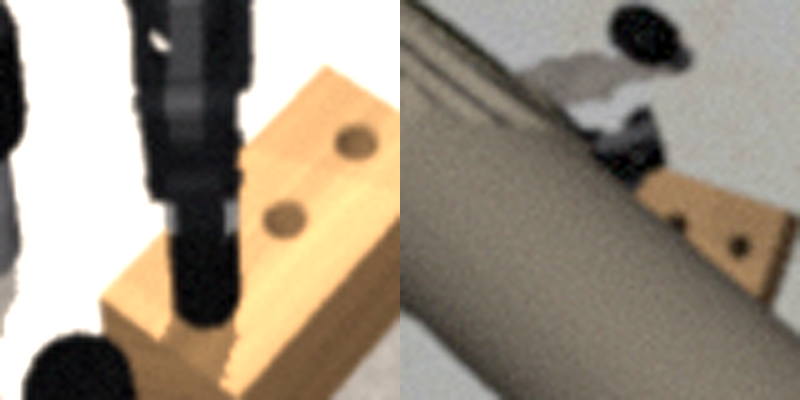

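The left half shows the pin handle at crop px (205,260), right where my estimate projects (204,255) and below the fingers. I descend, grip and lift.

Emit:
move_arm([
  [0,-0.2,2,0],
  [0,-0.2,4,0],
  [0,-0.2,5.4,0],
  [0,-0.2,6.3,0],
  [0,-0.2,6.3,0],
])

```text
time_s: 25.23
eef_pos: [459.9, 354.2, 68.3]
tool_rot: [0.001, 0.98, 0.198, -0.001]
force: [0.3, -0.1, 0.8]
finger_gap: 51.3
finger_force: 0.0
```

Emit:
move_arm([
  [0,0,0,0],
  [0,0,0,0],
  [0,0,0,0],
  [0,0,0,0],
  [0,0,0,0],
], jaw=1, force=30)

```text
time_s: 25.65
eef_pos: [460.9, 355.7, 70.9]
tool_rot: [-0.0, 0.98, 0.198, 0.001]
force: [-0.6, 0.2, 6.6]
finger_gap: 20.9
finger_force: 29.7
```

Emit:
move_arm([
  [0,0,-1,0],
  [0,0,-3,0],
  [0,0,-6,0],
  [0,0,-10,0],
  [0,0,-14,0],
])

```text
time_s: 26.07
eef_pos: [459.5, 354.6, 211.4]
tool_rot: [0.0, 0.98, 0.198, -0.001]
force: [1.3, 0.4, -1.2]
finger_gap: 21.0
finger_force: 29.8
```

Emit:
move_arm([
  [0,0,-3,0],
  [0,0,-6,0],
  [0,0,-6,0],
  [0,0,-6,0],
])

```text
time_s: 26.4
eef_pos: [460.6, 355.6, 271.8]
tool_rot: [-0.0, 0.98, 0.198, 0.002]
force: [-0.5, -0.6, -2.1]
finger_gap: 20.9
finger_force: 29.8
```

```bash
python3 - <<'E'
from h import *
a=vision.get_image('side'); s=sensors.observe(); p=s['eef_pos']; print(s['finger_gap'],s['finger_force'],s['force'])
to(464.2,-117.5,270)
u,v=proj('side',p).astype(int); print(u,v,proj('side',p-[0,0,61]))
cv2.imwrite('pics/held.png',cv2.convertScaleAbs(cv2.resize(a[max(0,v-60):v+60,u-60:u+60],None,fx=5,fy=5,interpolation=cv2.INTER_CUBIC)[:,:,::-1],alpha=1.6))
for r in vision.place_of('side','pin_tip')[:2]: print(np.round(r['point'],1),r['confidence'])
E
```

```text
20.703108134790085 29.783391575329006 [-0.7583083  -0.45409364 -1.42124474]
26.45 [460.2 355.  270. ] cm [-1.798e+01  4.370e+01  1.000e-02] j7 -2.0602448982830257
271 324 [273.40024858 355.02443447]
[445.7 315.3  -1.7] 0.68
[461.3 354.9 208.2] 0.61
```

View pics/held.png

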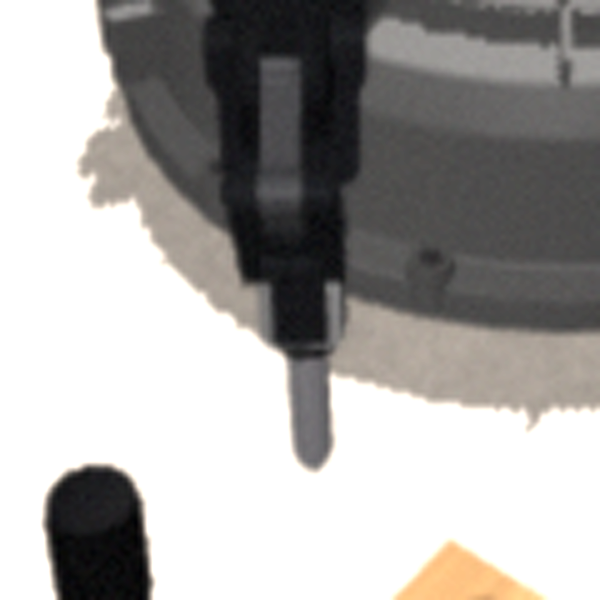

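The pin hangs straight in the fingers, with its tip at crop px (315,468). I carry it over to the hole.

Emit:
move_arm([
  [-1.5,3.7,0,0.12],
  [-3,7.4,0,0.24],
  [-4.6,11.2,0,0.36],
  [-6.1,15,0,0.48],
  [-7.7,18.7,0,0.6],
])

```text
time_s: 26.92
eef_pos: [461.0, 150.4, 268.3]
tool_rot: [0.0, 0.995, -0.104, -0.001]
force: [1.5, -0.7, -1.0]
finger_gap: 21.1
finger_force: 29.9
```

```bash
python3 -c "
from h import *
to(464.2,-117.5,270)"
```

```text
26.9167 [461.  150.4 268.3] cm [ 5.84 26.15 -0.16] j7 -2.2005959776326733
```

Emit:
move_arm([
  [0.8,3.7,0,0],
  [1.6,7.4,0,0],
  [2.5,11.1,0,0],
  [3.3,14.8,0,0],
  [4.1,18.5,0,0],
])

```text
time_s: 27.33
eef_pos: [463.9, -38.6, 268.4]
tool_rot: [0.0, 0.995, -0.101, -0.001]
force: [1.5, -0.5, -0.1]
finger_gap: 21.0
finger_force: 29.9
```

Emit:
move_arm([
  [0.8,3.5,0,0],
  [1.5,6.5,0,0],
  [1.7,7.6,0,0],
  [1.7,7.6,0,0],
])

```text
time_s: 27.67
eef_pos: [465.4, -117.7, 268.1]
tool_rot: [0.0, 0.995, -0.103, -0.001]
force: [0.1, 0.2, -1.7]
finger_gap: 20.5
finger_force: 29.9
```

```bash
python3 - <<'E'
from h import *
to(464.2,-117.5,250)
a=vision.get_image('side'); b=vision.get_image('top'); p=sensors.observe()['eef_pos']
H=np.array([464,-118,182.5]); print('hole',proj('side',H),'tip',proj('side',p-[0,0,62]))
u,v=proj('side',H).astype(int)
cv2.imwrite('pics/over.png',cv2.convertScaleAbs(cv2.resize(a[v-50:v+30,u-50:u+50],None,fx=6,fy=6,interpolation=cv2.INTER_CUBIC)[:,:,::-1],alpha=1.6))
print(u-50,v-50)
for q in ('hole','pin_tip','slot','axle'):
    for r in vision.place_of('side',q)[:2]: print(q,np.round(r['point'],1),round(r['confidence'],2))
E
```

```text
27.6667 [ 465.4 -117.7  268.1] cm [-0.11  0.    1.81] j7 -1.626297026342482
hole [355.94005572 216.12881008] tip [355.21039429 207.72347729]
305 166
hole [ 468.3 -112.9  184.6] 0.66
pin_tip [553.5 333.    4.2] 0.71
pin_tip [ 461.3 -113.1  203.1] 0.45
slot [ 467.2 -113.5  151.7] 0.98
axle [ 547.5 -137.9  185. ] 0.84
axle [444.8 317.2   2.6] 0.28
```

View pics/over.png

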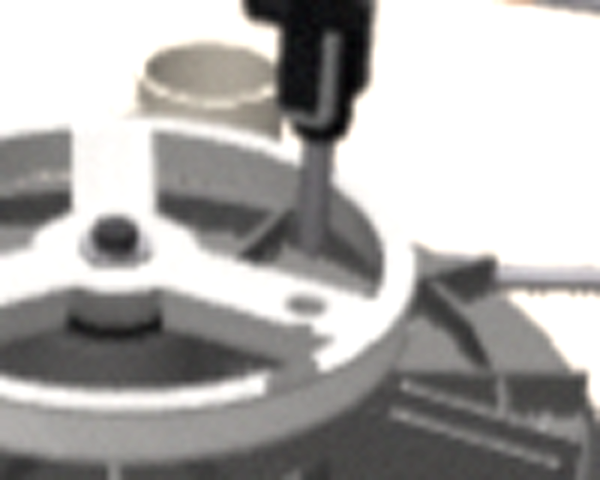

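The crop shows the tip at (313,252) above the hole at (305,303), so the tip is about 2 mm too far toward −x. I nudge it +x and lower it gently.

Emit:
move_arm([
  [0.14,0,0.5,0],
  [0.14,0,1,0],
  [0.14,0,1.5,0],
  [0.14,0,1.8,0],
  [0.14,0,2.1,0],
])

```text
time_s: 28.38
eef_pos: [467.8, -114.6, 248.1]
tool_rot: [-0.0, 0.995, -0.1, -0.0]
force: [0.0, -0.1, -1.3]
finger_gap: 21.1
finger_force: 29.9
```

Emit:
move_arm([
  [0,0,0.2,0],
  [0,0,0.4,0],
  [0,0,0.6,0],
])

```text
time_s: 28.63
eef_pos: [468.0, -115.0, 242.7]
tool_rot: [0.0, 0.995, -0.101, 0.0]
force: [0.2, -1.9, 1.1]
finger_gap: 20.8
finger_force: 29.9
```

Emit:
move_arm([
  [0,0,0.15,0],
  [0,0,0.3,0],
  [0,0,0.45,0],
])

```text
time_s: 28.88
eef_pos: [468.0, -114.6, 238.1]
tool_rot: [-0.0, 0.995, -0.1, 0.0]
force: [-0.4, 0.0, -0.9]
finger_gap: 20.7
finger_force: 29.8
```

Emit:
move_arm([
  [0,0.15,0,0],
  [0,0.28,0,0],
  [0,0.28,0.1,0],
  [0,0.28,0.2,0],
])

```text
time_s: 29.22
eef_pos: [467.5, -117.7, 236.2]
tool_rot: [0.0, 0.995, -0.1, 0.0]
force: [-0.3, 0.6, -0.5]
finger_gap: 20.8
finger_force: 29.9
```

Emit:
move_arm([
  [0,0,0.2,0],
  [0,0,0.4,0],
  [0,0,0.6,0],
  [0,0,0.8,0],
])

```text
time_s: 29.55
eef_pos: [467.4, -117.5, 227.9]
tool_rot: [-0.0, 0.995, -0.101, 0.0]
force: [0.1, 0.8, -0.9]
finger_gap: 20.6
finger_force: 29.9
```

Emit:
move_arm([
  [0,0,0.2,0],
  [0,0,0.4,0],
  [0,0,0.6,0],
  [0,0,0.8,0],
])

```text
time_s: 29.88
eef_pos: [467.4, -117.1, 220.0]
tool_rot: [-0.0, 0.995, -0.1, -0.0]
force: [1.0, 0.9, -0.3]
finger_gap: 21.0
finger_force: 30.1
```

Emit:
move_arm([
  [0,0,0.15,0],
  [0,0,0.3,0],
  [0,0,0.45,0],
  [0,0,0.6,0],
])

```text
time_s: 30.22
eef_pos: [467.4, -117.5, 214.1]
tool_rot: [0.0, 0.995, -0.1, 0.0]
force: [0.6, 0.1, -0.5]
finger_gap: 20.7
finger_force: 29.9
```

Emit:
move_arm([
  [0,0,0.15,0],
  [0,0,0.3,0],
  [0,0,0.45,0],
  [0,0,0.6,0],
])

```text
time_s: 30.55
eef_pos: [467.4, -117.5, 208.1]
tool_rot: [0.0, 0.995, -0.1, 0.0]
force: [-0.0, 0.3, -0.2]
finger_gap: 20.8
finger_force: 29.9
```

Tip is in the slot without force. I continue until it is home.

Emit:
move_arm([
  [0,0,0.2,0],
  [0,0,0.4,0],
  [0,0,0.6,0],
  [0,0,0.8,0],
])

```text
time_s: 30.88
eef_pos: [467.4, -117.5, 200.0]
tool_rot: [0.0, 0.995, -0.1, -0.0]
force: [-0.2, -0.8, -1.0]
finger_gap: 20.8
finger_force: 29.9
```

Emit:
move_arm([
  [0,0,0.15,0],
  [0,0,0.3,0],
  [0,0,0.45,0],
])

```text
time_s: 31.13
eef_pos: [467.4, -117.5, 195.6]
tool_rot: [0.0, 0.995, -0.1, 0.0]
force: [-0.1, 0.4, -0.6]
finger_gap: 20.8
finger_force: 29.9
```

Emit:
move_arm([
  [0,0,0.1,0],
  [0,0,0.2,0],
])

```text
time_s: 31.3
eef_pos: [467.4, -117.4, 193.6]
tool_rot: [0.0, 0.995, -0.1, 0.0]
force: [0.1, -0.1, -1.1]
finger_gap: 20.7
finger_force: 29.9
```

Emit:
move_arm([
  [0,0,0.08,0],
  [0,0,0.16,0],
])

```text
time_s: 31.47
eef_pos: [467.6, -117.5, 193.1]
tool_rot: [0.0, 0.995, -0.1, 0.0]
force: [-6.4, 1.5, 15.1]
finger_gap: 20.7
finger_force: 31.4
```

Emit:
move_arm([
  [0,0,0.06,0],
  [0,0,0.12,0],
])

```text
time_s: 31.63
eef_pos: [467.8, -117.5, 193.0]
tool_rot: [0.0, 0.995, -0.1, 0.001]
force: [-9.6, 1.4, 24.0]
finger_gap: 21.0
finger_force: 32.2
```

It has seated at the predicted height. I ease off, release and lift away.

Emit:
move_arm([
  [0,0,-0.1,0],
  [0,0,-0.15,0],
])

```text
time_s: 31.8
eef_pos: [467.6, -117.4, 193.2]
tool_rot: [0.0, 0.995, -0.1, 0.0]
force: [-1.6, 0.1, 3.3]
finger_gap: 20.5
finger_force: 30.3
```

Emit:
move_arm([
  [0,0,0,0],
  [0,0,0,0],
  [0,0,0,0],
  [0,0,0,0],
  [0,0,0,0],
], jaw=0.4)

```text
time_s: 32.22
eef_pos: [467.4, -117.4, 192.2]
tool_rot: [-0.0, 0.995, -0.1, -0.0]
force: [-0.5, -0.1, 0.2]
finger_gap: 50.9
finger_force: 0.0
```

Emit:
move_arm([
  [0,0,-1,0],
  [0,0,-3,0],
  [0,0,-6,0],
  [0,0,-9,0],
  [0,0,-12,0],
])

```text
time_s: 32.63
eef_pos: [467.1, -117.3, 314.5]
tool_rot: [0.0, 0.995, -0.1, 0.0]
force: [0.9, -0.1, 0.5]
finger_gap: 50.6
finger_force: 0.0
```

Emit:
move_arm([
  [0,4,0,0],
  [0,8,0,0],
  [0,12,0,0],
  [0,12,0,0],
])

```text
time_s: 32.97
eef_pos: [440.4, -243.1, 312.9]
tool_rot: [0.001, 0.994, -0.105, -0.0]
force: [-0.7, -0.1, -0.2]
finger_gap: 51.3
finger_force: 0.0
```

```bash
python3 - <<'E'
from h import *
a=vision.get_image('side'); cv2.imwrite('pics/end.png',cv2.convertScaleAbs(cv2.resize(a[165:275,260:420],None,fx=5,fy=5,interpolation=cv2.INTER_CUBIC)[:,:,::-1],alpha=1.5))
for r in vision.place_of('side','pin_grip')[:3]: print(np.round(r['point'],1),round(r['confidence'],2))
print(sensors.observe()['time_s'])
E
```

```text
[557.2 333.1 100.8] 0.77
[466.8 435.1 102.5] 0.61
[ 465.3 -121.6  204.3] 0.53
33.0667
```

View pics/end.png

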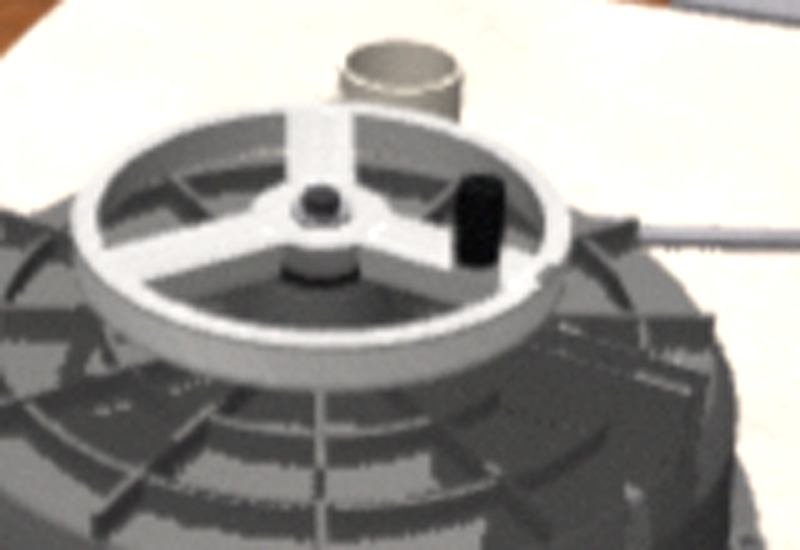

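The picture shows the handle at (478,220) standing upright and resting on the spoke's face. The network puts its centre at z 204, against 202.5 expected, so it is fully home.

```bash
python3 -c "
from bench import bot
print(bot.finish_job())"
```

```text
the job is handed in; nothing more can be done
None
```

I spun the pulley to about 3 rad/s and let it coast for over 3 s. I then slowed it with light touches, brought the hole over the slot, put the locking pin in fully home and let go; the job was handed in at about 33 s.

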